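Let the loaded bench lift down on its crank

ROBOT

A 6-joint arm with a two-finger parallel gripper is mounted at the origin on a cart in front of the work surface, level with it; the furniture and walls round the work are solid. World frame = base frame: x ahead of the robot, y to its left, z up, the work surface at z = 0. Lengths are in m, angles in rad, forces in N, time in s.
With the tool pointing down it reaches from about 0.35 to 0.775 m from the base axis. Payload 5.5 kg.
Tool frame: the origin (TCP) lies midway between the tips of the shut fingers; the grasp point (between the pads) lies 19 mm behind it; z points along the fingers, y is the line along which they close (so a half turn about z gives the same grasp; the last joint's range is limited). The gripper opens to 85 mm and grips with 20 to 120 N. Pads are 22 mm wide; open, the fingers measure 114 mm over their backs; the gripper's body (76 mm by 85 mm) begins 54 mm behind the grasp point. The pads swing forward as they close: fully open they stand 13 mm farther back than shut.
Start: joints at [1.007, 0.313, 0.046, 1.304, 0, 1.431], TCP at [0.236, 0.524, 0.231] pointing down, gripper open.
Joint ranges: [-2.76, 2.76], [-0.86, 1.69], [-1.03, 1.26], [-2.2, 2.34], [-1.47, 1.5], [-3.14, 3.14]. Speed limits (rad/s): [2.57, 2.57, 3.14, 3.14, 3.14, 3.14].

INTERFACE

Orientations are given as a unit quaternion [w, x, y, z].
In Python, from workcell import env gives the robot as it stands.
- The arm moves only by the tool move_arm, never from a script. Its argument "targets" is a list of rows, each a list of 3 entries, a list of its own where there are three numbers: the shift along the tool's x, y, z in mm, then the turn, a rotation vector about the tool's x, y, z in units of 10 degrees (1.0 is 10 degrees), then the closure, from -1 (fully open) to 1 (shut). In form: [[[dx, dy, dz], [ax, ay, az], gripper], ...]. A call has 1 to 5 rows; each row is the pose to reach, as a shift and turn from the pose commanded when the call began, along the tool's axes at that moment; what a row does not reach only later rows make up. A row lasts 1/8 s, in which the tool goes at most 62.5 mm and 10.7 degrees, less where a joint would pass 70% of its speed; a pose out of reach is approached as far as the arm can. A call with a gripper value outside its range is refused whole. The fingers move at their own pace and stop on an object; "squeeze" is the grip in N (left out, the last holds). Time passes only in rows, so rows that repeat a pose let the fingers close. It gives the time, the measured TCP pose, the force, the opening and the grip force at its end, in the units of the state.
- env.get_state(): the state, without advancing time (a new reading comes with each control period).
- env.read_camera(name): name is "side" or "top"; returns a dict with "pixels" (480x640x3 uint8, red, green, blue), "fovy" (degrees; the focal length in pixels is half the picture's height over the tangent of half this angle, whatever the lens; pixels are square), "cx", "cy" (the principal point, pixels), "extrinsics" (4x4, takes a point from world to camera coordinates). Camera axes: x right, y up, looking along -z (the intrinsics and any distortion apply to the point x, -y, -z); pixel columns grow to the right and rows downward; lengths in m; the calibration is good to about 2 mm. A picture is of the moment at which its call begins. There is no depth.
- env.hand_in(): hands the job in; it is judged then, once.
Trained networks look in a picture, given as the dict that the camera call returned (one of the last four; its "shot" number tells which), for a name from the list of things; names that differ only in an ending like _2 or _b are one class to them, and where a whole thing is asked for, a point or a joint stands for the part that bears it (a point fixed in the world has none). Each returns a list of dicts, best first, with "confidence" (0 to 1); they miss things now and then, are a little off and sometimes report something else, mostly with a low value. They report only what shows in the picture. A call takes as long as a camera call.
- env.spot_in(thing, picture): "centre" ([x, y, z] in m, in world coordinates, good to about 4 mm: the middle of the surface that is visible of it).
- env.regions_of(thing, picture): "mask" (480x640 bool, what is visible of it).
- env.landmark_of(thing, picture): "centre" ([x, y, z] in m, in world coordinates, good to about 4 mm: a listed point, or the origin of a listed thing).
The state is a dict: "clock": time; "joint_pos": joint angles; "qvel": joint speeds; "tau": joint torques, N m; "tcp_pos": TCP position; "orientation": TCP orientation; "wrist_force": force on the tool from outside, world axes, zero at the start; "ft_torque": the same for the moment, N m; "finger_gap": finger opening in m; "grip_force": force on a finger pad.
Only numpy, scipy, OpenCV 4.12 (cv2) and the standard library are available. Lean on these libraries where they do the work, as an engineer would, in place of code of your own. Each camera call takes 0.05 s, during which the arm holds its last target. There are 200 camera calls.

TASK

The bench lift is still holding its loaded platform up on the ratchet. Throw the pawl lever over to the release side, take hold of the crank and wind it up a touch so that the pawl springs clear, then let the crank back slowly, without ever letting it run, until the platform rests fully down on its rubber buffers. Then throw the pawl lever back so that the pawl drops into the ratchet again; do the lowering by the crank alone, without touching the platform or its load, and do not disturb the things standing about.

Things in the scene. Friction and masses are not known exactly. Their poses are not given: they have to be found in the camera images.
- lift: Fixed frame of the bench lift: grey foot plate 180x350x10 mm, column 295 mm high at its back, gearbox and dark side plate before it. Origin on the worktop under the crank shaft. Its axes, used for all offsets below: x from the crank to the column (away from the robot at yaw 0), y to the platform side (left seen from the robot), z up. Turned up to 15 degrees.
- platform (a joint): Platform height in m: 0 = resting on its buffers; starts 0.06 to 0.10 up; stop at 0.107. Deck 170x176 mm, left of the column, with a tray of vials and cartons fixed on it (goods end 105 mm above the worktop when down). A rack and a 24 mm radius pinion on the crank shaft move it: 0.024 m per rad of crank. It weighs 1 kg (x 0.7 to 1.4): 2 to 4.5 N at the grip. Left free it falls at once.
- crank (a joint): Crank angle in rad about the frame's x axis through crank_axis: 0 = platform down, growing = winding up (clockwise seen from the robot). From the shaft the arm points along (y, z) = (cos a, sin a), a = crank - 0.524: going down, the grip passes over the top and ends at the lower left. Starts 2.5 to 4.2, a ratchet tooth resting on the pawl (12 teeth, 0.524 rad apart).
- crank_axis (a point): Point on the crank shaft's axis in the middle of the steel ratchet wheel: 45 mm in front (-x) of the frame's origin, 135 mm above the worktop. The wheel is 84 mm across, 14 mm thick, its root 62 mm across. The crank arm (10 mm thick) turns 66 to 76 mm in front of the origin.
- grip_mid (a point): Middle of the crank's black grip: 80 mm off the shaft axis, 138 mm in front (-x) of the frame's origin. A round handle 26 mm thick, 100 mm long, along the frame's x (86 to 186 mm in front of the origin). It spins freely on its pin, so it can be pinched from above across its 26 mm (along the frame's y) and carried round without turning the hand.
- pawl_lever (a joint): Pawl lever's angle in rad: 0 = hold side (leans 26 degrees right, a spring presses the pawl into the wheel), 0.9 = release side (leans 26 degrees left, the spring pulls the pawl out). It stays where put; moving it takes 2 to 3.5 N at the knob. While the load rests on the pawl the tooth traps it even with the lever over; winding the crank up 0.1 to 0.25 rad lets it spring clear.
- pawl_pivot (a point): Pivot of the pawl lever and the pawl, its axis along the frame's x: 50 mm left (+y) of the shaft axis and 60 mm above it, 45 mm in front of the frame's origin.
- pawl_knob (a point): Centre of the black ball, 24 mm across, at the lever's upper end: 60 mm from the pivot, 57 mm in front of the frame's origin. It swings in the frame's y-z plane from 26 mm right of the pivot (hold) over the top to 26 mm left of it (release), 54 mm above the pivot at both ends. It can be pinched from above or pushed.
- pawl_tip (a point): Centre of the pawl's rounded nose (7 mm thick). The pawl points from its pivot down to the right on to the top of the ratchet wheel. The nose is 34 to 36 mm from crank_axis when it sits in the wheel, about 57 mm when it has sprung clear.
- carton_tall: Bystander: blue folding carton, 50 x 32 x 82 mm, standing to the right of the lift; origin at the centre of its underside.
- carton_white: Bystander: white and orange folding carton, 60 x 30 x 78 mm, standing to the right of the lift; origin at the centre of its underside.
- radio: Bystander: black two-way radio, 151 x 58 x 31 mm, lying at the right; origin at the centre of its underside.
- vial_wide: Bystander: white-capped vial, 36 mm across, 56 mm high, standing behind the lift; origin at the centre of its underside.
- vial_short: Bystander: blue-capped vial, 36 mm across, 52 mm high, standing behind the lift; origin at the centre of its underside.
- tape_roll: Bystander: roll of masking tape, 103 mm across, 25 mm high, lying in front of the lift to the left; origin at the centre of its underside.

How it is judged:
On the way, in this order (a step that is already met when the one before it is completed fails the run):
1. the pawl lever is thrown over to the release side while the platform is still up (value of joint pawl_lever above 0.75 rad and value of joint platform above 0.045 m), for 0.2 s.
2. the crank has taken the load and the pawl has sprung clear of the wheel (distance between pawl_tip and crank_axis above 0.048 m and value of joint platform above 0.045 m), for 0.2 s.
3. the platform is down on its buffers (value of joint platform below 0.003 m), for 0.2 s.
At the end, for the whole second after the job is handed in: The platform is within 3 mm of fully down, the pawl lever is back within 0.15 rad of its hold side and the pawl sits in the ratchet wheel (nose centre within 39 mm of the shaft axis) (value of joint platform below 0.003 m and value of joint pawl_lever below 0.15 rad and distance between pawl_tip and crank_axis below 0.039 m); the robot touches nothing.
It fails at once if the platform runs down faster than 0.12 m/s (crank faster than 5 rad/s) (velocity of joint platform below -0.12 m/s).
It fails at once if the robot presses on the platform or its load with more than 3 N (contact force between the arm and platform above 3 N).
It fails at once if the fingers press on the platform or its load with more than 3 N (contact force between the fingers and platform above 3 N).
It fails at once if a thing standing about is moved by more than 25 mm (distance of any of carton_tall, carton_white, radio, vial_wide, vial_short, tape_roll from where it was at the start of the episode above 0.025 m).
It also fails if it takes over 67 s, if anything falls off the work surface, if the arm or the gripper's body presses on something with over 40 N, if the wrist force passes 120 N, or if a joint passes its speed limit or range.

## Working session

There is one attempt and no reset: what is moved stays moved. The work goes in short steps, Python scripts to look and compute and a tool call to move; the robot and the scene stay as the last step left them, time stands still between calls to the robot, and variables do not carry over. Pictures are saved under pics/ and viewed, at most 10 in all, crops included, and the job is handed in when it is done.

Besides the shell and the picture viewer there is one more tool, called by a JSON object that holds its "method" and its "body", one argument or row to a line. move_arm: Moves the arm, as the interface text tells. Its arguments: {"type":"object","properties":{"targets":{"type":"array","items":{"type":"array"}},"squeeze":{"type":"number"}},"required":["targets"]}

```bash
mkdir -p pics; cat > h.py <<'E'
from workcell import env
import numpy as np, cv2
from scipy.spatial.transform import Rotation as R
def pix(P,pic):
    E=np.array(pic["extrinsics"]);p=E[:3,:3]@np.array(P)+E[:3,3]
    f=240/np.tan(np.radians(pic["fovy"]/2));return pic["cx"]+f*p[0]/-p[2],pic["cy"]-f*p[1]/-p[2]
def save(pic,n): cv2.imwrite("pics/"+n,pic["pixels"][:,:,::-1])
E
python3 - <<'E'
from h import *
s=env.get_state();print(s)
for c in("side","top"):
    p=env.read_camera(c);save(p,c+"0.png");print(c,p["fovy"],p["cx"],p["cy"],np.round(p["extrinsics"],3).tolist(),[k for k in p])
    for t in("lift","crank_axis","grip_mid","pawl_pivot","pawl_knob","pawl_tip","platform","carton_tall","carton_white","radio","tape_roll"):
        print(t,[(np.round(d["centre"],4).tolist(),round(d["confidence"],2)) for d in env.landmark_of(t,p)[:2]] if t!="platform" else "")
E
```

```text
{'clock': 0.0, 'joint_pos': array([1.00740912e+00, 3.14028729e-01, 4.49602398e-02, 1.30359341e+00,
       1.43226809e-05, 1.43119241e+00]), 'qvel': array([-0.0001209 ,  0.00033571, -0.00085631,  0.00019021,  0.00012344,
       -0.00197141]), 'tau': array([ 3.38158825e-03, -4.80628109e+01,  2.98533511e+01,  1.95060176e-02,
        2.06065474e-04,  7.01652198e-06]), 'tcp_pos': array([0.23617505, 0.523691  , 0.23038509]), 'orientation': array([-3.27883899e-04,  2.10309527e-01,  9.77634406e-01, -8.73288804e-04]), 'wrist_force': array([ 0.52558457, -0.4082668 ,  0.12954027]), 'ft_torque': array([ 0.01614914, -0.04188312, -0.04544758]), 'grip_force': 0.0, 'finger_gap': 0.0851542983644226}
side 42.044308317063816 321.64184819340596 240.01727497466 [[0.999, -0.037, -0.015, -0.573], [0.03, 0.43, 0.902, -0.118], [-0.027, -0.902, 0.431, -1.751], [0.0, 0.0, 0.0, 1.0]] ['pixels', 'fovy', 'cx', 'cy', 'extrinsics', 'shot']
lift [([0.6317, -0.1015, -0.0002], 0.98), ([0.792, -0.0558, 0.0016], 0.46)]
crank_axis [([0.587, -0.0915, 0.132], 0.6), ([0.758, -0.1682, -0.0019], 0.15)]
grip_mid [([0.4757, -0.
[... 454 characters left out ...]
, -1.0, -0.001, -0.115], [0.975, 0.027, 0.222, -0.606], [-0.222, -0.007, 0.975, -1.061], [0.0, 0.0, 0.0, 1.0]] ['pixels', 'fovy', 'cx', 'cy', 'extrinsics', 'shot']
lift [([0.6287, -0.0994, 0.002], 0.94)]
crank_axis [([0.5892, -0.0933, 0.1339], 0.59)]
grip_mid [([0.4784, -0.1453, 0.1417], 0.77)]
pawl_pivot [([0.5964, -0.0445, 0.199], 0.65), ([0.6939, -0.2801, -0.0023], 0.25)]
pawl_knob [([0.7598, -0.1661, -0.0045], 0.18)]
pawl_tip [([0.5886, -0.0875, 0.1669], 0.63)]
platform 
carton_tall [([0.606, -0.2834, -0.0008], 0.91)]
carton_white [([0.6996, -0.2796, -0.0002], 0.8), ([0.5802, -0.0698, 0.2522], 0.59)]
radio [([0.6001, -0.4383, -0.0022], 0.58)]
tape_roll [([0.3465, 0.2591, -0.0009], 0.58)]
```

View pics/side0.png

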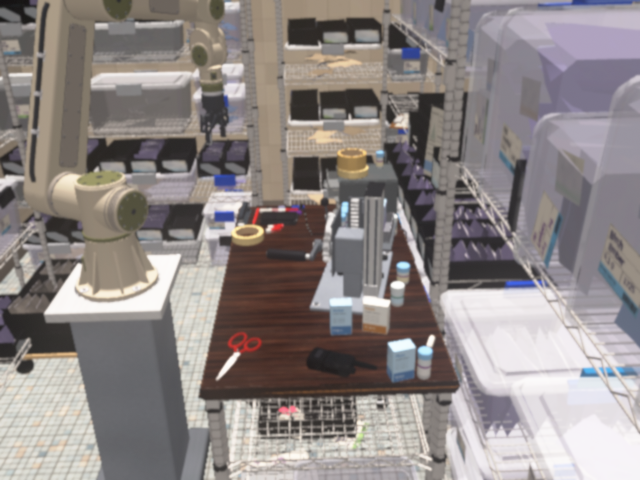

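View pics/top0.png

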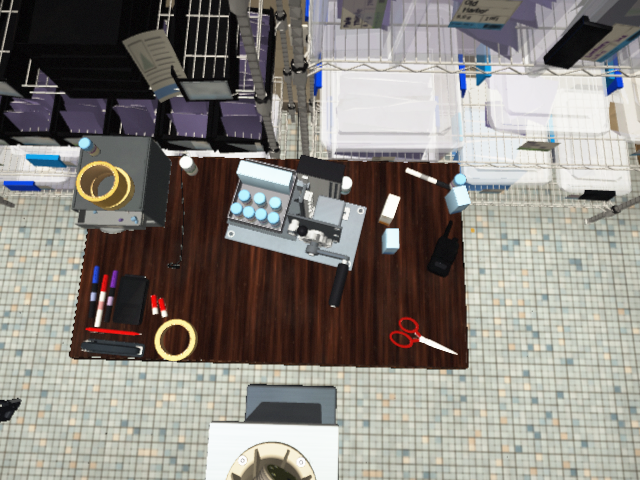

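```bash
cat > fit.py <<'E'
from h import *
from scipy.optimize import least_squares
# unknown: x,y,yaw,crank
def pts(v):
    x,y,w,c=v;a=c-.524
    L=dict(lift=(0,0,0),crank_axis=(-.045,0,.135),pawl_pivot=(-.045,.05,.195),pawl_knob=(-.057,.024,.249),grip_mid=(-.138,.08*np.cos(a),.135+.08*np.sin(a)))
    r=R.from_euler('z',w);return {k:r.apply(q)+[x,y,0] for k,q in L.items()}
obs=[]
for c in("side","top","side","top"):
    p=env.read_camera(c)
    for t in pts([0]*4):
        for d in env.landmark_of(t,p)[:1]:
            obs.append((t,d["centre"],d["confidence"]))
obs=[o for o in obs if o[2]>.5]
f=lambda v:np.concatenate([(pts(v)[t]-c) for t,c,_ in obs])
for c0 in(3,4):
    r=least_squares(f,[.63,-.1,-.1,c0],loss="soft_l1",f_scale=.005);print(r.x,r.cost)
for t,q in pts(r.x).items():print(t,q.round(4))
print(abs(f(r.x)).max())
E
python3 fit.py
```

```text
[ 0.62904725 -0.10258847 -0.24094806  3.58606904] 0.008979626328164198
[ 0.62904725 -0.10258848 -0.24094822  3.58606904] 0.008979626328163327
lift [ 0.629  -0.1026  0.    ]
crank_axis [ 0.5853 -0.0919  0.135 ]
pawl_pivot [ 0.5973 -0.0433  0.195 ]
pawl_knob [ 0.5794 -0.0657  0.249 ]
grip_mid [ 0.476  -0.1471  0.1414]
0.35125042268537926
```

The side view shows the lift on the bench with the knob leaning right and the radio and cartons to its right. In the top view the black grip runs from about (345,265) to (333,305), pointing towards the robot, and the tape roll is at (175,340). The fit puts the frame yaw at about -13.8° and the crank at about 3.59.

```bash
cat >> h.py <<'E'
W=-.241;O=np.array([.629,-.1026,0])
F=R.from_euler('z',W)
T=F.as_matrix()@np.diag([-1,1,-1.])  # tool aligned to frame
def rel(p):  # frame point -> shift mm, turn
    s=env.get_state();q=s["orientation"];r=R.from_quat([q[1],q[2],q[3],q[0]])
    w=F.apply(p)+O
    return (1000*r.inv().apply(w-s["tcp_pos"])).round(1).tolist(),(np.degrees((r.inv()*R.from_matrix(T)).as_rotvec())/10).round(2).tolist()
def now():
    s=env.get_state();print(s["clock"],"frame",F.inv().apply(s["tcp_pos"]-O).round(4),"force",F.inv().apply(s["wrist_force"]).round(1),s["finger_gap"],s["grip_force"])
E
python3 - <<'E'
from h import *
now()
for p in([-.2,.35,.34],[-.2,.05,.34],[-.057,.024,.34]):print(rel(p))
E
```

```text
2.3 frame [-0.5307  0.515   0.2313] force [-0.4 -0.2 -0.6] 0.08555399633101951 0.0
([-355.2, -102.1, -108.7], [0.0, 0.0, -1.05])
([-409.8, -397.1, -108.7], [0.0, 0.0, -1.05])
([-555.1, -396.6, -108.7], [0.0, 0.0, -1.05])
```

{"method": "move_arm", "body": {
  "targets": [
    [[0,-40,-60],[0,0,-0.5],0],
    [[-50,-80,-109],[0,0,-1.05],0],
    [[-95,-120,-109],[0,0,-1.05],0],
    [[-140,-160,-109],[0,0,-1.05],0],
    [[-185,-200,-109],[0,0,-1.05],0]
  ]
}}

```text
clock: 2.92
tcp_pos: [0.3176, 0.2773, 0.3408]
orientation: [0.001, 0.12, 0.993, 0.001]
wrist_force: [1.7, -0.0, 0.1]
finger_gap: 0.043
grip_force: 0.0
```

```bash
python3 - <<'E'
from h import *
now();print(rel([-.2,.05,.34]))
E
```

```text
2.925 frame [-0.393   0.2946  0.3408] force [1.7 0.4 0.1] 0.04304641869567104 0.0
([-192.7, -244.9, 0.8], [0.01, 0.01, 0.01])
```

{"method": "move_arm", "body": {
  "targets": [
    [[-38,-49,0],[0,0,0],0],
    [[-76,-98,0],[0,0,0],0],
    [[-114,-147,0],[0,0,0],0],
    [[-152,-196,0],[0,0,0],0],
    [[-193,-245,0],[0,0,0],0]
  ]
}}

```text
clock: 3.55
tcp_pos: [0.446, -0.0059, 0.3405]
orientation: [0.001, 0.12, 0.993, 0.0]
wrist_force: [-0.1, 0.8, 0.1]
finger_gap: 0.0427
grip_force: 0.0
```

```bash
sed -i 's/^obs=\[o for/now()\nobs=[o for/' fit.py; cat >> fit.py <<'E'
for o in obs:print(o[0],F.inv().apply(np.array(o[1])-O).round(4),round(o[2],2))
E
python3 fit.py; python3 - <<'E'
from h import *
p=env.read_camera("top");u,v=map(int,pix([.58,-.07,.25],p));cv2.imwrite("pics/t1.png",cv2.resize(p["pixels"][v-80:v+80,u-100:u+100,::-1],None,fx=4,fy=3.75,interpolation=cv2.INTER_CUBIC))
print(u,v,rel([-.057,.024,.34]))
E
```

```text
4.75 frame [-0.2017  0.052   0.3401] force [-0.  -0.2  0.2] 0.04280089329345533 0.0
[ 0.63013488 -0.10111419 -0.23335086  3.58385874] 0.00011348159986058747
[ 0.63013488 -0.10111419 -0.23335085  3.58385875] 0.00011348159986058951
lift [ 0.6301 -0.1011  0.    ]
crank_axis [ 0.5864 -0.0907  0.135 ]
pawl_pivot [ 0.5979 -0.0421  0.195 ]
pawl_knob [ 0.5802 -0.0646  0.249 ]
grip_mid [ 0.4774 -0.1468  0.1415]
0.004929479201340126
lift [0.0011 0.004  0.0024] 0.76
crank_axis [-0.0433  0.0034  0.1316] 0.56
pawl_pivot [-0.042   0.0534  0.1936] 0.95
pawl_knob [-0.0604  0.0228  0.2491] 0.7
grip_mid [-0.1362 -0.0788  0.1416] 0.59
lift [-0.      0.0065  0.002 ] 0.58
crank_axis [-0.0448 -0.0034  0.135 ] 0.82
pawl_knob [-0.0564  0.0215  0.2495] 0.79
grip_mid [-0.1353 -0.078   0.1415] 0.82
lift [ 0.0017  0.0019 -0.0022] 0.83
crank_axis [-0.045   0.0015  0.134 ] 0.58
pawl_pivot [-0.04    0.0527  0.1949] 0.87
pawl_knob [-0.0612  0.0241  0.2495] 0.78
grip_mid [-0.1378 -0.0783  0.1419] 0.66
lift [0.0015 0.002  0.    ] 0.92
crank_axis [-0.0477 -0.0034  0.1332] 0.55
pawl_pivot [-0.0446  0.0488  0.1947] 0.64
pawl_knob [-0.057  0.025  0.25 ] 0.62
grip_mid [-0.1336 -0.0756  0.1407] 0.71
304 230 ([-144.7, -28.0, 0.2], [0.0, 0.0, 0.0])
```

View pics/t1.png

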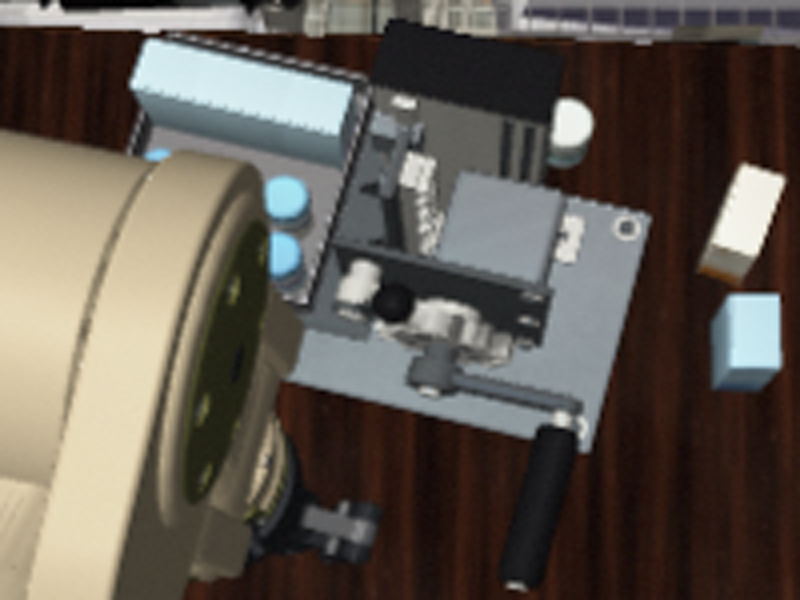

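The top crop shows the knob at about (393,302), the grip from (560,440) to (520,580), and the open fingers at (340,530). Knob and grip match the fit.

{"method": "move_arm", "body": {
  "targets": [
    [[-60,-14,0],[0,0,0],0],
    [[-105,-26,0],[0,0,0],0],
    [[-144,-26,0],[0,0,0],0],
    [[-144,-26,30],[0,0,0],0],
    [[-144,-26,60],[0,0,0],0]
  ]
}}

```text
clock: 5.42
tcp_pos: [0.58, -0.0639, 0.2788]
orientation: [-0.0, 0.12, 0.993, 0.0]
wrist_force: [0.3, 0.8, -0.4]
finger_gap: 0.0426
grip_force: 0.0
```

```bash
sed -i 's/^W=.*/W=-.235;O=np.array([.630,-.1015,0])/' h.py; python3 - <<'E'
from h import *
now();print(rel([-.057,.024,.237]))
E
```

```text
5.425 frame [-0.0574  0.0249  0.2788] force [ 0.2  0.8 -0.4] 0.04258486053423149 0.0
([-0.4, -0.9, 41.8], [0.0, -0.0, -0.03])
```

{"method": "move_arm", "body": {
  "targets": [
    [[0,-1,22],[0,0,0],0],
    [[0,-1,42],[0,0,0],0],
    [[0,10,42],[0,0,0],0],
    [[0,24,40],[0,0,0],0],
    [[0,38,40],[0,0,0],0]
  ]
}}

```text
clock: 6.05
tcp_pos: [0.5894, -0.026, 0.242]
orientation: [0.002, 0.12, 0.993, -0.0]
wrist_force: [-0.4, -2.4, 2.0]
finger_gap: 0.0425
grip_force: 1.6
```

{"method": "move_arm", "body": {
  "targets": [
    [[0,10,0],[0,0,0],0],
    [[0,18,2],[0,0,0],0],
    [[0,23,2],[0,0,0],0],
    [[0,23,2],[0,0,0],0]
  ]
}}

```text
clock: 6.55
tcp_pos: [0.5939, -0.0039, 0.2377]
orientation: [-0.0, 0.12, 0.993, 0.0]
wrist_force: [0.9, -2.5, -0.1]
finger_gap: 0.0428
grip_force: 0.9
```

```bash
python3 - <<'E'
from h import *
now()
p=env.read_camera("side")
for d in env.landmark_of("pawl_knob",p)[:1]:print(F.inv().apply(np.array(d["centre"])-O).round(4),d["confidence"])
E
```

```text
6.55 frame [-0.0579  0.0865  0.2377] force [ 1.5 -2.3 -0.1] 0.04283399710621796 0.900095421820879
[-0.0641  0.0734  0.2498] 0.72
```

{"method": "move_arm", "body": {
  "targets": [
    [[0,-5,-5],[0,0,0],0],
    [[0,-5,-50],[0,0,0],0],
    [[20,-15,-90],[0,0,0],-0.2],
    [[60,-60,-90],[0,0,0],-0.4],
    [[91,-110,-60],[0,0,0],-0.4]
  ]
}}

```text
clock: 7.28
tcp_pos: [0.4815, -0.0879, 0.3024]
orientation: [0.003, 0.119, 0.993, -0.0]
wrist_force: [1.1, -1.1, -0.2]
finger_gap: 0.0597
grip_force: 0.0
```

```bash
python3 - <<'E'
from h import *
obs={}
for c in("side","top"):
    p=env.read_camera(c)
    for t in("pawl_knob","grip_mid"):
        for d in env.landmark_of(t,p)[:1]:print(c,t,F.inv().apply(np.array(d["centre"])-O).round(4),d["confidence"])
now();print(rel([-.148,-.0797,.123]))
E
```

```text
side pawl_knob [-0.0606  0.0764  0.2496] 0.49
side grip_mid [-0.1394 -0.0799  0.1397] 0.63
top grip_mid [-0.1379 -0.0815  0.1437] 0.52
7.575 frame [-0.1467 -0.0205  0.301 ] force [-0.3  0.8  0.4] 0.0597747532304478 0.0
([1.4, -59.3, 178.0], [0.0, 0.02, -0.03])
```

{"method": "move_arm", "body": {
  "targets": [
    [[1,-59,0],[0,0,-0.03],-0.4],
    [[1,-59,50],[0,0,-0.03],-0.4],
    [[1,-59,100],[0,0,-0.03],-0.4],
    [[1,-59,150],[0,0,-0.03],-0.4],
    [[1,-59,177],[0,0,-0.03],-0.4]
  ]
}}

```text
clock: 8.2
tcp_pos: [0.4673, -0.1434, 0.1211]
orientation: [-0.0, 0.116, 0.993, 0.0]
wrist_force: [0.5, 0.5, 0.8]
finger_gap: 0.0599
grip_force: 0.0
```

{"method": "move_arm", "body": {
  "targets": [
    [[0,0,0],[0,0,0],0.2],
    [[0,0,0],[0,0,0],0.6],
    [[0,0,0],[0,0,0],1],
    [[0,0,0],[0,0,0],1]
  ],
  "squeeze": 40
}}

```text
clock: 8.7
tcp_pos: [0.4681, -0.1446, 0.1243]
orientation: [0.002, 0.117, 0.993, -0.0]
wrist_force: [2.8, 0.7, 1.3]
finger_gap: 0.0246
grip_force: 39.3
```

```bash
python3 - <<'E'
from h import *
now()
E
```

```text
8.7 frame [-0.1474 -0.0796  0.1243] force [2.5 1.3 1.3] 0.02463462817002418 39.3418425321579
```

{"method": "move_arm", "body": {
  "targets": [
    [[0,0,4],[0,0,0],1],
    [[0,0,8],[0,0,0],1],
    [[0,0,12],[0,0,0],1],
    [[0,0,17],[0,0,0],1],
    [[0,0,17],[0,0,0],1]
  ]
}}

```text
clock: 9.32
tcp_pos: [0.4683, -0.144, 0.1061]
orientation: [0.002, 0.117, 0.993, 0.001]
wrist_force: [7.3, 2.8, 3.8]
finger_gap: 0.0247
grip_force: 39.7
```

```bash
python3 - <<'E'
from h import *
now()
for c in("side","top"):
    p=env.read_camera(c)
    for t in("pawl_tip","grip_mid","crank_axis"):
        for d in env.landmark_of(t,p)[:1]:print(c,t,F.inv().apply(np.array(d["centre"])-O).round(4),d["confidence"])
u,v=map(int,pix([.58,-.07,.2],p));cv2.imwrite("pics/t2.png",cv2.resize(p["pixels"][v-60:v+60,u-80:u+80,::-1],None,fx=5,fy=5,interpolation=cv2.INTER_CUBIC))
E
```

```text
9.325 frame [-0.1474 -0.079   0.1061] force [6.5 4.4 3.8] 0.02469154575984396 39.74633574485779
side pawl_tip [-0.045  -0.0061  0.1958] 0.55
side grip_mid [-0.1392 -0.0765  0.1226] 0.85
side crank_axis [-0.0447 -0.0026  0.1352] 0.76
top pawl_tip [-0.0384 -0.0031  0.1934] 0.77
top crank_axis [-0.0444 -0.0048  0.1339] 0.65
```

View pics/t2.png

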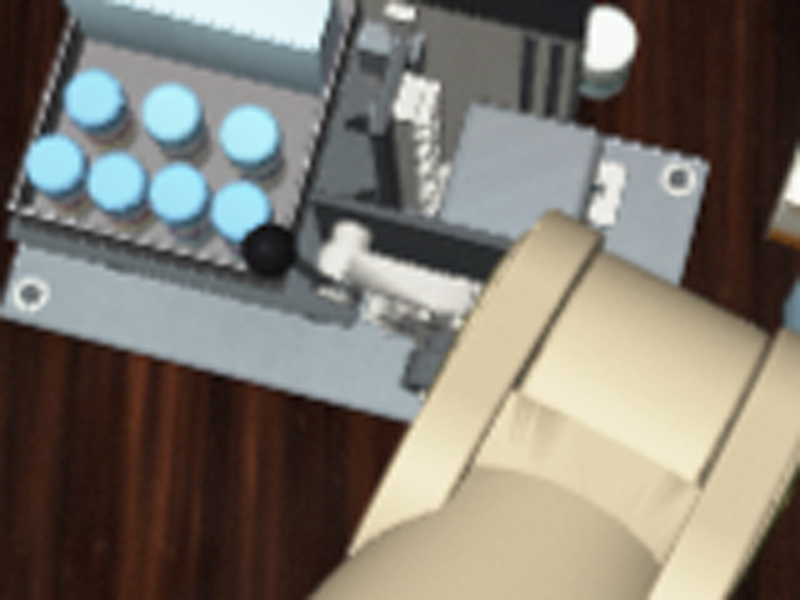

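Pawl nose is now about 60 mm off the shaft, so it has sprung clear. In the crop the knob is at (268,250) on the left and the pawl at (420,285) is raised. I'll work out the arc for letting the crank back.

```bash
python3 - <<'E'
import numpy as np
a0=3.27
for k in range(5):
    s=a0-.75*k; print(round(s,2),[[0,round(80*(np.cos(s-.15*i)-np.cos(s)),1),round(-80*(np.sin(s-.15*i)-np.sin(s)),1)] for i in range(1,6)])
E
```

```text
3.27 [[0, np.float64(-0.6), np.float64(-12.0)], [0, np.float64(0.5), np.float64(-23.9)], [0, np.float64(3.4), np.float64(-35.5)], [0, np.float64(8.1), np.float64(-46.6)], [0, np.float64(14.3), np.float64(-56.8)]]
2.52 [[0, np.float64(7.7), np.float64(-9.2)], [0, np.float64(16.7), np.float64(-17.1)], [0, np.float64(26.7), np.float64(-23.7)], [0, np.float64(37.7), np.float64(-28.6)], [0, np.float64(49.2), np.float64(-31.8)]]
1.77 [[0, np.float64(11.9), np.float64(-1.5)], [0, np.float64(23.9), np.float64(-1.2)], [0, np.float64(35.7), np.float64(0.9)], [0, np.float64(47.0), np.float64(4.8)], [0, np.float64(57.7), np.float64(10.2)]]
1.02 [[0, np.float64(9.7), np.float64(7.0)], [0, np.float64(18.3), np.float64(15.4)], [0, np.float64(25.5), np.float64(25.0)], [0, np.float64(31.2), np.float64(35.5)], [0, np.float64(35.2), np.float64(46.8)]]
0.27 [[0, np.float64(2.3), np.float64(11.8)], [0, np.float64(2.9), np.float64(23.7)], [0, np.float64(1.6), np.float64(35.7)], [0, np.float64(-1.4), np.float64(47.3)], [0, np.float64(-6.1), np.float64(58.3)]]
```

{"method": "move_arm", "body": {
  "targets": [
    [[0,-0.6,-12],[0,0,0],1],
    [[0,0.5,-24],[0,0,0],1],
    [[0,3.5,-35.5],[0,0,0],1],
    [[0,8,-46.5],[0,0,0],1],
    [[0,14.5,-57],[0,0,0],1]
  ]
}}

```text
clock: 10.35
tcp_pos: [0.4713, -0.1307, 0.1637]
orientation: [0.002, 0.118, 0.993, -0.0]
wrist_force: [6.0, 0.2, 2.5]
finger_gap: 0.0244
grip_force: 39.7
```

```bash
python3 - <<'E'
from h import *
now()
E
```

```text
10.35 frame [-0.1475 -0.0654  0.1637] force [5.8 1.6 2.5] 0.024400320780050663 39.65866506099701
```

{"method": "move_arm", "body": {
  "targets": [
    [[0,7.5,-9],[0,0,0],1],
    [[0,16.5,-17],[0,0,0],1],
    [[0,26.5,-23.5],[0,0,0],1],
    [[0,37.5,-28.5],[0,0,0],1],
    [[0,49,-32],[0,0,0],1]
  ]
}}

```text
clock: 10.98
tcp_pos: [0.4825, -0.0825, 0.1962]
orientation: [0.002, 0.117, 0.993, -0.0]
wrist_force: [5.4, 1.4, 6.0]
finger_gap: 0.025
grip_force: 40.0
```

{"method": "move_arm", "body": {
  "targets": [
    [[0,12,-1.5],[0,0,0],1],
    [[0,24,-1],[0,0,0],1],
    [[0,35.5,1],[0,0,0],1],
    [[0,47,5],[0,0,0],1],
    [[0,57.5,10],[0,0,0],1]
  ]
}}

```text
clock: 11.6
tcp_pos: [0.4959, -0.0249, 0.1853]
orientation: [0.001, 0.117, 0.993, 0.001]
wrist_force: [6.2, 3.0, 0.5]
finger_gap: 0.0249
grip_force: 39.6
```

```bash
python3 - <<'E'
from h import *
now()
E
```

```text
11.6 frame [-0.1483  0.0433  0.1853] force [5.4 4.4 0.5] 0.024897404225999013 39.572718143463135
```

{"method": "move_arm", "body": {
  "targets": [
    [[0,9.5,7],[0,0,0],1],
    [[0,18,15.5],[0,0,0],1],
    [[0,25,25],[0,0,0],1],
    [[0,30.5,35.5],[0,0,0],1],
    [[0,34.5,47],[0,0,0],1]
  ]
}}

```text
clock: 12.22
tcp_pos: [0.5037, 0.0086, 0.137]
orientation: [0.001, 0.117, 0.993, 0.002]
wrist_force: [8.3, 3.5, -4.0]
finger_gap: 0.0246
grip_force: 39.4
```

{"method": "move_arm", "body": {
  "targets": [
    [[0,2,12],[0,0,0],1],
    [[0,3,23.5],[0,0,0],1],
    [[0,1.5,35.5],[0,0,0],1],
    [[0,-1.5,47],[0,0,0],1]
  ]
}}

```text
clock: 12.72
tcp_pos: [0.503, 0.0057, 0.0895]
orientation: [0.0, 0.117, 0.993, 0.0]
wrist_force: [6.7, -0.8, -5.5]
finger_gap: 0.0247
grip_force: 39.6
```

```bash
python3 - <<'E'
from h import *
now()
for c in("side","top"):
    p=env.read_camera(c)
    for t in("grip_mid","lift"):
        for d in env.landmark_of(t,p)[:1]:print(c,t,F.inv().apply(np.array(d["centre"])-O).round(4),d["confidence"])
E
```

```text
12.725 frame [-0.1485  0.0747  0.0895] force [ 6.6  0.8 -5.5] 0.02470583765021881 39.57148611545563
side grip_mid [-0.1407  0.078   0.1083] 0.71
side lift [ 0.0009 -0.0002 -0.0014] 0.83
top lift [-0.0018  0.0018  0.    ] 0.82
```

{"method": "move_arm", "body": {
  "targets": [
    [[0,-2.5,6],[0,0,0],1],
    [[0,-4.5,11],[0,0,0],1],
    [[0,-5.5,14],[0,0,0],1],
    [[0,-6,16],[0,0,0],1],
    [[0,-6,16],[0,0,0],1]
  ]
}}

```text
clock: 13.65
tcp_pos: [0.5021, 0.0003, 0.077]
orientation: [0.002, 0.117, 0.993, 0.001]
wrist_force: [-1.3, 4.4, 18.6]
finger_gap: 0.0246
grip_force: 42.3
```

```bash
python3 - <<'E'
from h import *
now()
for c in("side","top"):
    p=env.read_camera(c)
    for t in("grip_mid",):
        for d in env.landmark_of(t,p)[:1]:print(c,t,F.inv().apply(np.array(d["centre"])-O).round(4),d["confidence"])
save(p,"t3.png")
E
```

```text
13.65 frame [-0.1481  0.0693  0.077 ] force [-2.3  4.  18.6] 0.024641145371180152 42.277289628982544
side grip_mid [-0.1384  0.0693  0.0937] 0.64
```

18.6 N upward at the expected end pose, so the platform is on its buffers. Next I ease off, open and lift away.

{"method": "move_arm", "body": {
  "targets": [
    [[0,0,-1.5],[0,0,0],0.2],
    [[0,0,-1.5],[0,0,0],-0.4],
    [[0,0,-1.5],[0,0,0],-0.4],
    [[0,0,-1.5],[0,0,0],-0.4],
    [[0,0,-40],[0,0,0],-0.4]
  ]
}}

```text
clock: 14.48
tcp_pos: [0.4981, 0.0, 0.1122]
orientation: [-0.004, 0.117, 0.993, 0.0]
wrist_force: [0.1, -0.3, 0.9]
finger_gap: 0.0596
grip_force: 0.0
```

{"method": "move_arm", "body": {
  "targets": [
    [[0,0,-60],[0,0,0],-0.4],
    [[0,0,-120],[0,0,0],-0.4],
    [[0,0,-180],[0,0,0],-0.2],
    [[0,3,-225],[0,0,0],0],
    [[0,6,-225],[0,0,0],0]
  ]
}}

```text
clock: 15.1
tcp_pos: [0.5038, 0.0053, 0.3435]
orientation: [0.003, 0.118, 0.993, -0.0]
wrist_force: [0.5, 0.2, -0.5]
finger_gap: 0.0423
grip_force: 0.0
```

```bash
python3 - <<'E'
from h import *
now()
for c in("side","top"):
    p=env.read_camera(c)
    for t in("grip_mid","pawl_knob"):
        for d in env.landmark_of(t,p)[:1]:print(c,t,F.inv().apply(np.array(d["centre"])-O).round(4),d["confidence"])
print(rel([-.057,.076,.34]))
E
```

```text
15.1 frame [-0.1476  0.0745  0.3435] force [ 0.4  0.3 -0.5] 0.04234030626165931 0.0
side grip_mid [-0.1402  0.069   0.0932] 0.64
side pawl_knob [-0.0616  0.0722  0.2497] 0.58
top grip_mid [-0.1397  0.072   0.0966] 0.64
top pawl_knob [-0.0609  0.0773  0.2518] 0.66
([-92.9, 1.8, -2.2], [-0.0, -0.02, -0.0])
```

{"method": "move_arm", "body": {
  "targets": [
    [[-45,1,0],[0,0,0],0],
    [[-91,1,0],[0,0,0],0],
    [[-91,1,50],[0,0,0],0],
    [[-91,1,80],[0,0,0],0],
    [[-91,1,106],[0,0,0],0]
  ]
}}

```text
clock: 16.02
tcp_pos: [0.5899, -0.0147, 0.2307]
orientation: [-0.002, 0.117, 0.993, 0.0]
wrist_force: [0.7, 0.5, 0.1]
finger_gap: 0.0429
grip_force: 0.0
```

{"method": "move_arm", "body": {
  "targets": [
    [[0,-12,0],[0,0,0],0],
    [[0,-26,-2],[0,0,0],0],
    [[0,-40,-2],[0,0,0],0],
    [[0,-54,0],[0,0,0],0],
    [[0,-62,0],[0,0,0],0]
  ]
}}

```text
clock: 16.65
tcp_pos: [0.5777, -0.0745, 0.2343]
orientation: [0.002, 0.118, 0.993, 0.002]
wrist_force: [8.6, 21.3, 0.9]
finger_gap: 0.0429
grip_force: 11.1
```

```bash
python3 - <<'E'
from h import *
now()
for c in("side","top"):
    p=env.read_camera(c)
    for t in("pawl_tip","pawl_knob"):
        for d in env.landmark_of(t,p)[:1]:print(c,t,F.inv().apply(np.array(d["centre"])-O).round(4),d["confidence"])
E
```

```text
16.65 frame [-0.0572  0.0141  0.2343] force [ 3.4 22.8  0.9] 0.04285383884231133 11.072771223261952
side pawl_tip [-0.0451 -0.0018  0.1717] 0.66
side pawl_knob [-0.0591  0.0242  0.2533] 0.66
top pawl_tip [ 0.0011  0.0059 -0.0015] 0.55
```

{"method": "move_arm", "body": {
  "targets": [
    [[0,5,0],[0,0,0],0],
    [[0,8,-30],[0,0,0],0],
    [[0,8,-85],[0,0,0],0],
    [[50,8,-110],[0,0,0],0],
    [[105,40,-110],[0,0,0],0]
  ]
}}

```text
clock: 17.58
tcp_pos: [0.4848, -0.0143, 0.3454]
orientation: [0.002, 0.119, 0.993, -0.001]
wrist_force: [0.3, 1.1, 1.1]
finger_gap: 0.0426
grip_force: 0.0
```

{"method": "move_arm", "body": {
  "targets": [
    [[30,50,0],[0,0,0],0],
    [[60,100,0],[0,0,0],0],
    [[80,150,0],[0,0,0],0],
    [[90,200,0],[0,0,0],0],
    [[90,200,0],[0,0,0],0]
  ]
}}

```text
clock: 18.2
tcp_pos: [0.4432, 0.205, 0.3433]
orientation: [-0.0, 0.115, 0.993, -0.001]
wrist_force: [0.5, -0.3, -0.3]
finger_gap: 0.0427
grip_force: 0.0
```

```bash
python3 - <<'E'
from h import *
now()
for c in("side","top"):
    p=env.read_camera(c)
    for t in("pawl_tip","crank_axis","pawl_knob","grip_mid","carton_tall","tape_roll"):
        for d in env.landmark_of(t,p)[:1]:print(c,t,F.inv().apply(np.array(d["centre"])-O).round(4),d["confidence"])
u,v=map(int,pix([.58,-.07,.15],p));cv2.imwrite("pics/t4.png",cv2.resize(p["pixels"][v-60:v+60,u-80:u+80,::-1],None,fx=5,fy=5,interpolation=cv2.INTER_CUBIC))
E
```

```text
18.2 frame [-0.253   0.2546  0.3433] force [ 0.5 -0.2 -0.3] 0.042741139590655 0.0
side pawl_tip [-0.0443  0.0008  0.1696] 0.45
side crank_axis [-0.0433 -0.0006  0.1345] 0.86
side pawl_knob [-0.0626  0.0214  0.2524] 0.65
side grip_mid [-0.1386  0.0732  0.0951] 0.57
side carton_tall [ 0.0218 -0.1831  0.0021] 0.86
top pawl_tip [ 0.0184 -0.1823 -0.0022] 0.69
top crank_axis [-0.041  -0.003   0.1332] 0.86
top pawl_knob [-0.0605  0.0268  0.2485] 0.67
top grip_mid [-0.1394  0.0746  0.0967] 0.88
top tape_roll [-0.3569  0.285  -0.0014] 0.94
```

View pics/t4.png

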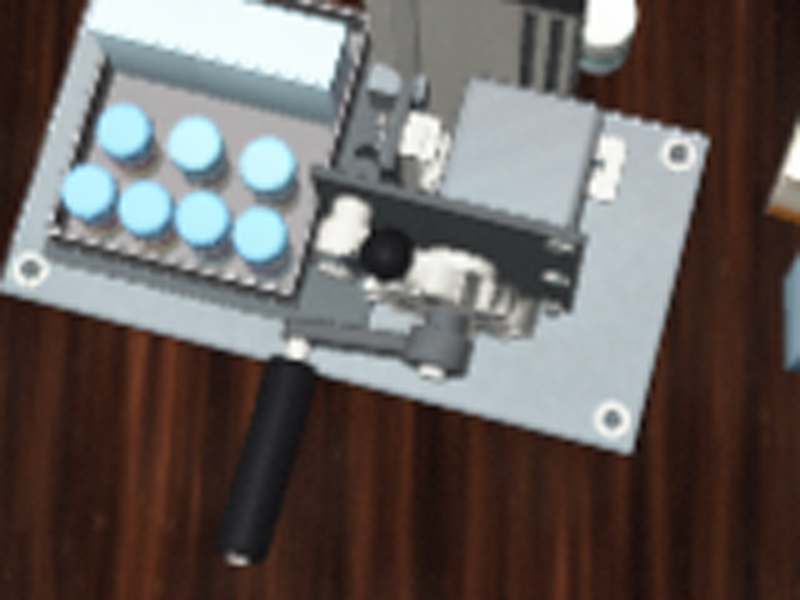

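The crop shows the crank arm at lower left with the grip from (295,350) to (240,560), the knob back on the right at (387,252), and the platform down. Pawl nose measures about 35 mm from the shaft, so I'm handing in.

```bash
python3 -c "
from workcell import env
print(env.hand_in())"
```

```text
the job is handed in; nothing more can be done
None
```

The job is handed in, though no verdict came back. By my last measurements the platform is down on its buffers, the pawl lever is back on the hold side, the pawl is seated about 35 mm from the shaft, and the arm is clear.

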